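Shim the rocking toilet chest level with a wooden wedge

ROBOT

A 6-joint arm with a two-finger parallel gripper is mounted at the origin on the work surface. World frame = base frame: x ahead of the robot, y to its left, z up, the work surface at z = 0. Lengths are in m, angles in rad, forces in N, time in s.
With the tool pointing down it reaches from about 0.3 to 0.775 m from the base axis. Payload 14.6 kg.
Tool frame: the origin (TCP) lies at the very end of the fingers, on their centre line; the grasp point (between the pads) lies 19 mm behind it; z points along the fingers, y is the line along which they close (so a half turn about z gives the same grasp; the last joint's range is limited). The gripper opens to 94 mm and grips with 3 to 60 N. Pads are 16 mm wide; open, the fingers measure 119 mm over their backs; the gripper's body (75 mm by 177 mm) begins 78 mm behind the grasp point.
Start: joints at [-1.188, 0.3, 1.521, -0, 1.321, -0.067], TCP at [0.239, -0.495, 0.205] pointing down, gripper open.
Joint ranges: [-3.03, 3.03], [-0.79, 2.21], [0.23, 2.52], [-1.04, 4.18], [0, 3.07], [-2.55, 2.55]. Speed limits (rad/s): [2.22, 2.22, 2.57, 3.14, 3.14, 3.14].

INTERFACE

Orientations are given as [roll, pitch, yaw] about the fixed x, y, z axes, in that order (R = Rz(yaw) Ry(pitch) Rx(roll)).
In Python, from station import ctrl gives the robot as it stands.
- The arm moves only by the tool move_arm, never from a script. Its argument "increments" is a list of rows, each a list of 7 numbers: the opening, from 0 (shut) to 1 (fully open), then the shift along the tool's x, y, z in units of 50 mm (1.0 is 50 mm), then the turn, a rotation vector about the tool's x, y, z in rad. In form: [[claw, tx, ty, tz, rx, ry, rz], ...]. A call has 1 to 20 rows; each row shifts and turns the commanded pose from where the row before left it, along the tool's axes as they then stand; what a row does not reach is not made up. A row lasts 1/10 s, in which the tool goes at most 50 mm and 8.59 degrees, less where a joint would pass 70% of its speed; a pose out of reach is approached as far as the arm can. A call is refused whole if a number of a shift passes 1 or a number of a turn 0.15, either way. A call with a gripper value outside its range is refused whole. The fingers move at their own pace and stop on an object; "force" is the grip in N (left out, the last holds). Time passes only in rows, so rows that do not move let the fingers close. It gives the time, the measured TCP pose, the force, the opening and the grip force at its end, in the units of the state.
- ctrl.get_obs(): the state, without advancing time (a new reading comes with each control period).
- ctrl.camera(name): name is "scene" or "side" or "wrist"; returns a dict with "color" (480x640x3 uint8, blue, green, red), "K" (3x3 intrinsics, pixels), "pose" (4x4, takes a point from camera to world coordinates); the wrist camera has in their place "tool_from_camera" (4x4, takes a point from camera to tool coordinates, whose origin is the TCP and whose axes are the flange's). Camera axes: x right, y down, z forward; pixel columns grow to the right and rows downward; lengths in m; the calibration is good to about 2 mm. A picture is of the moment at which its call begins: read the wrist's pose just before it. There is no depth.
- ctrl.hand_in(): hands the job in; it is judged then, once.
Trained networks look in a picture, given as the dict that the camera call returned (one of the last four; its "shot" number tells which), for a name from the list of things; names that differ only in an ending like _2 or _b are one class to them, and where a whole thing is asked for, a point or a joint stands for the part that bears it (a point fixed in the world has none). Each returns a list of dicts, best first, with "conf" (0 to 1); they miss things now and then, are a little off and sometimes report something else, mostly with a low value. They report only what shows in the picture. A call takes as long as a camera call. They do not tell look-alikes from the thing itself.
- ctrl.cut_out(name, picture): "mask" (480x640 bool, what is visible of it) and "centre" ([row, column] in pixels, amid what is visible of it).
The state is a dict: "time_s": time; "qpos": joint angles; "joint_vel": joint speeds; "tau": joint torques, N m; "ee_pos": TCP position; "eef_rot": TCP orientation; "force": force on the tool from outside, world axes, zero at the start; "moment": the same for the moment, N m; "grip_width": finger opening in m; "grip_force": force on a finger pad.
Only numpy, scipy, OpenCV 4.12 (cv2) and the standard library are available. Lean on these libraries where they do the work, as an engineer would, in place of code of your own. Each camera call takes 0.05 s, during which the arm holds its last target. There are 200 camera calls.

TASK

The little drawer chest on the tiled sill sags at the front corner where its foot has broken down to a stub. Move the nail brush that lies in the way to a clear spot on the sill, then push the wooden wedge, thin end first, under the chest's front edge just beside the stub until it jams tight and the chest stands level on its three good feet. Don't shove the chest along the sill, and leave the cup, tin, bottle and comb standing or lying where they are.

Things in the scene. Friction and masses are not known exactly. Their poses are not given: they have to be found in the camera images.
- chest: low wooden chest, two drawers, 140 deep x 240 wide x 88 mm high, top board 150 x 250, 3.2 kg, loose. Origin: centre of footprint at the soles; x from the drawer front (knobs stand out 20 mm) to the back, y left as one faces the drawers, z up. Three feet 14 mm high, 28 mm wide, at x +-52, y +-100 mm; the fourth is a stub, so it leans 0.075 rad at the start; 0 is level
- stub (a point): sole of the broken front foot of the chest, at x = -52, y = -100 mm of the chest frame; only 7 mm high, so it stands on the sill while the chest leans and hangs 7 mm above it when the chest is level (axes as the chest)
- low_edge (a point): where the wedge goes: on the chest's lower front edge at x = -70, y = -55 mm of its frame, beside the stub (axes as the chest). About 8 mm above the sill at the start, 14 mm when level. The wedge slides in along the chest's +x. The sill before it is free over a width of 100 mm but for the nail brush; cup and tin flank it
- wedge_mid (a point): pale wooden wedge lying on its base, 120 mm long, 40 wide, 26 high at the thick and 2.5 at the thin end, 60 g. Point: 7 mm up in the middle; x to the thin end, y across, z up. It meets the edge with 30 mm under it, then lifts the corner under some 6 to 10 N of push (13 to start); it is tight with 60 mm under and 60 standing out, at 15 N or more. Pushed on, the chest slides back. It stays put when let go
- wedge_nose (a point): middle of the thin end of the wedge, 60 mm from its middle, 1 mm above its base
- brush_mid (a point): chrome-backed nail brush lying bristles down before the stub end of the chest, 90 mm long (x), 38 mm wide (y), 27 mm high, 90 g; the point is its centre, 13.5 mm above the sill
- cup_mid (a point): white enamel cup standing upright, 76 mm diameter, 70 mm high, handle reaching to 62 mm from its axis on its +y side; the point is on its axis 35 mm up. Bystander
- tin_mid (a point): flat aluminium hair grip tin with a shut hinged lid, 64 mm (x) by 88 mm (y), 27 mm high; the point is its centre. Bystander
- bottle_mid (a point): glass bottle with an aluminium cap, 52 mm diameter, 115 mm high, upright; the point is on its axis 55 mm up. Bystander
- comb_mid (a point): pale wooden comb lying flat, 150 mm long (x), 36 mm wide (y), 5 mm thick; the point is its middle. Bystander
Not all that is in view belongs to the job. Leave any green look-alike of the part that bears brush_mid alone.

How it is judged:
At the end, for the whole second after the job is handed in: The chest is level within 0.01 rad, held up by the wedge (which bears more than 2 N of it), whose thin end lies under the chest in the half with the stub, at least 25 mm in behind the front edge; the nail brush lies on the sill, touching neither wedge nor chest (angle between chest's own z axis and vertical below 0.01 rad and x of wedge_nose in the frame of chest between -0.045 and 0.06 m and y of wedge_nose in the frame of chest between -0.115 and 0.005 m and contact force between wedge and chest above 2 N and height (world z) of brush_mid between 0.005 and 0.03 m and contact force between brush and wedge below 0.05 N and contact force between brush and chest below 0.05 N).
It fails at once if the cup is shifted by more than 3 cm or tipped over (distance of cup_mid from where it was at the start of the episode above 0.03 m or angle between cup_mid's own z axis and vertical above 0.3 rad).
It fails at once if the tin is shifted by more than 3 cm or tipped over (distance of tin_mid from where it was at the start of the episode above 0.03 m or angle between tin_mid's own z axis and vertical above 0.3 rad).
It fails at once if the bottle is shifted by more than 3 cm or tipped over (distance of bottle_mid from where it was at the start of the episode above 0.03 m or angle between bottle_mid's own z axis and vertical above 0.3 rad).
It fails at once if the comb is shifted by more than 3 cm or tipped over (distance of comb_mid from where it was at the start of the episode above 0.03 m or angle between comb_mid's own z axis and vertical above 0.3 rad).
It fails at once if the chest is shoved more than 4 cm along the sill (distance of chest from where it was at the start of the episode above 0.04 m).
It also fails if it takes over 72 s, if anything falls off the work surface, if the arm or the gripper's body presses on something with over 40 N, if the wrist force passes 120 N, or if a joint passes its speed limit or range.

## Working session

There is one attempt and no reset: what is moved stays moved. The work goes in short steps, Python scripts to look and compute and a tool call to move; the robot and the scene stay as the last step left them, time stands still between calls to the robot, and variables do not carry over. Pictures are saved under pics/ and viewed, at most 10 in all, crops included, and the job is handed in when it is done.

Besides the shell and the picture viewer there is one more tool, called after "Call:" as a command line: name --pt "numbers of a row" for each row, then --argument value for the rest. move_arm: Moves the arm, as the interface text tells. Its arguments: {"type":"object","properties":{"increments":{"type":"array","items":{"type":"array","items":{"type":"number"}}},"force":{"type":"number"}},"required":["increments"]}

```bash
mkdir -p pics
cat > h.py <<'E'
import numpy as np, cv2
from station import ctrl
def ray(p,rc):
    K,T=p["K"],p["pose"]; d=np.linalg.inv(K)@[rc[1],rc[0],1]; return T[:3,3],T[:3,:3]@d
def plane(p,rc,z):
    o,d=ray(p,rc); return o+d*(z-o[2])/d[2]
def rect(p,m,z):
    c=max(cv2.findContours(m.astype(np.uint8),0,1)[0],key=cv2.contourArea)[:,0]
    P=np.array([plane(p,(y,x),z)[:2] for x,y in c])*1000
    return cv2.minAreaRect(P.astype(np.float32))
E
python3 - <<'E'
from h import *
o=ctrl.get_obs(); print({k:np.round(v,3) for k,v in o.items()})
ims=[]
for n in("scene","side"):
    p=ctrl.camera(n); ims.append(p["color"]); print(n,p["pose"].round(3).tolist(),p["K"].round(0).tolist())
    cv2.imwrite(f"pics/{n}.png",p["color"])
    for nm,z in(("chest",.09),("wedge_mid",.007),("brush_mid",.027),("cup_mid",.035),("tin_mid",.027),("bottle_mid",.055),("comb_mid",.005)):
        for r in ctrl.cut_out(nm,p)[:3]:
            print(nm,round(r["conf"],2),np.round(r["centre"]),plane(p,r["centre"],z)[:2].round(3),r["mask"].sum(),[np.round(v) for v in rect(p,r["mask"],z)])
E
```

```text
{'time_s': np.float64(0.0), 'qpos': array([-1.188,  0.3  ,  1.522, -0.   ,  1.321, -0.067]), 'joint_vel': array([-0.001, -0.001,  0.003,  0.   ,  0.   ,  0.   ]), 'tau': array([ 0.0000e+00, -5.3181e+01, -3.5274e+01,  7.1000e-02,  2.4000e-02,
       -0.0000e+00]), 'ee_pos': array([ 0.239, -0.495,  0.205]), 'eef_rot': array([-3.14, -0.  ,  0.45]), 'force': array([0.557, 0.893, 0.021]), 'moment': array([-0.035, -0.02 ,  0.032]), 'grip_force': np.float64(0.0), 'grip_width': np.float64(0.094)}
scene [[0.029, 0.773, -0.634, 1.222], [1.0, -0.023, 0.019, -0.058], [-0.0, -0.634, -0.773, 0.89], [0.0, 0.0, 0.0, 1.0]] [[446.0, 0.0, 319.0], [0.0, 446.0, 246.0], [0.0, 0.0, 1.0]]
chest 0.63 [244. 431.] [0.567 0.223] 6201 [array([548., 229.]), array([152., 317.]), np.float64(62.0)]
wedge_mid 0.82 [263. 239.] [ 0.547 -0.237] 779 [array([ 553., -237.]), array([143.,  43.]), np.float64(12.0)]
brush_mid 0.87 [211. 325.] [ 0.393 -0.016] 429 [array([390., -20.]), array([ 43., 109.]), np.float64(77.0)]
brush_mid 0.87 [243. 295.] [ 0.502 -0.097] 488 [array([497., -93.]), array([103.,  43.]), np.float64(1.0)
[... 1498 characters left out ...]
[array([510.,  74.]), array([97., 51.]), np.float64(39.0)]
cup_mid 0.98 [233. 340.] [0.591 0.028] 1833 [array([593.,  24.]), array([148.,  83.]), np.float64(83.0)]
tin_mid 0.69 [209. 238.] [0.393 0.121] 1235 [array([395., 116.]), array([110.,  79.]), np.float64(67.0)]
tin_mid 0.24 [232. 337.] [0.588 0.038] 1765 [array([592.,  32.]), array([146.,  82.]), np.float64(76.0)]
bottle_mid 0.83 [181. 210.] [0.335 0.184] 1078 [array([328., 205.]), array([ 52., 184.]), np.float64(8.0)]
comb_mid 0.78 [460. 372.] [ 0.594 -0.415] 2450 [array([ 589., -412.]), array([ 39., 150.]), np.float64(87.0)]
comb_mid 0.37 [356. 331.] [ 0.551 -0.234] 1795 [array([ 558., -229.]), array([120.,  54.]), np.float64(11.0)]
```

View pics/side.png

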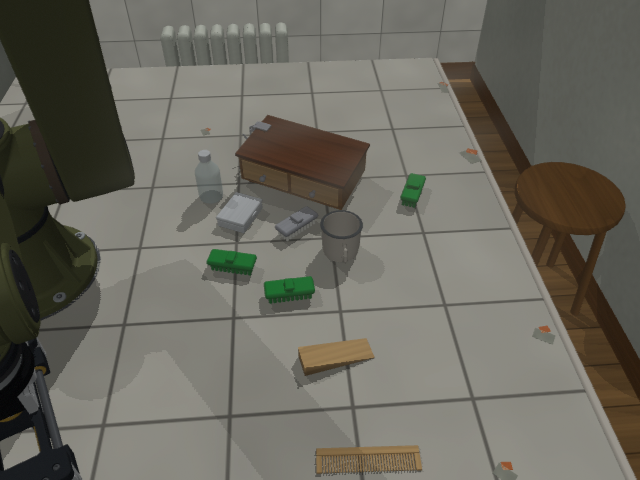

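View pics/scene.png

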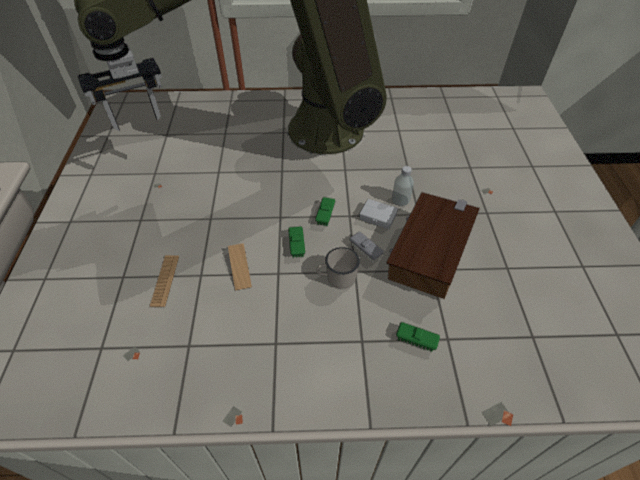

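The side view shows four brushes: green at px (232,262), (289,289) and (412,190) in column,row, and one chrome at (298,224) lying before the chest's right front end, between the tin and the cup. The chrome one is my choice. The wedge is at (335,355), with its thick end to the left. The scene view shows the chrome brush at (366,244). I'll check it in one close crop that also shows the chest corners.

Run:
```python
from h import *
a=cv2.imread("pics/side.png")[110:260,200:390]; b=cv2.imread("pics/scene.png")[185:305,330:490]
cv2.imwrite("pics/c1.png",cv2.resize(a,None,fx=4,fy=4,interpolation=2)); cv2.imwrite("pics/c2.png",cv2.resize(b,None,fx=5,fy=5,interpolation=2))
```

```text
(no output)
```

View pics/c1.png

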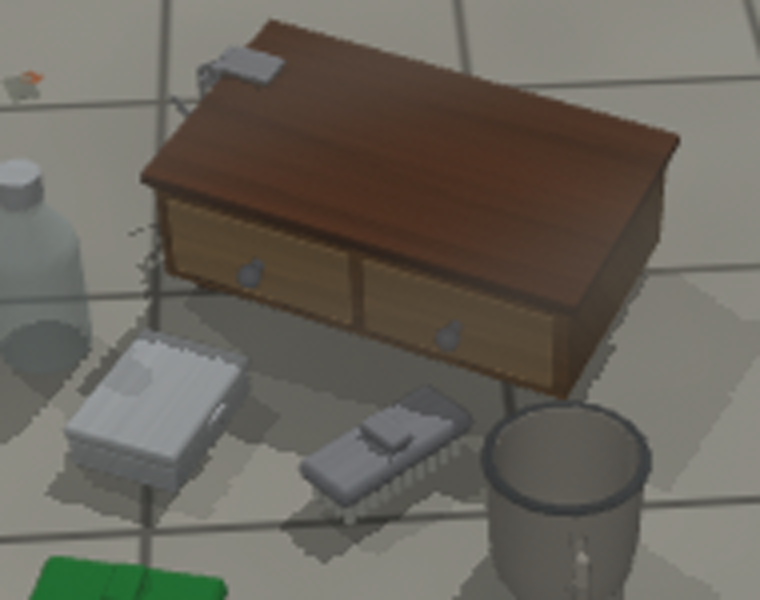

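View pics/c2.png

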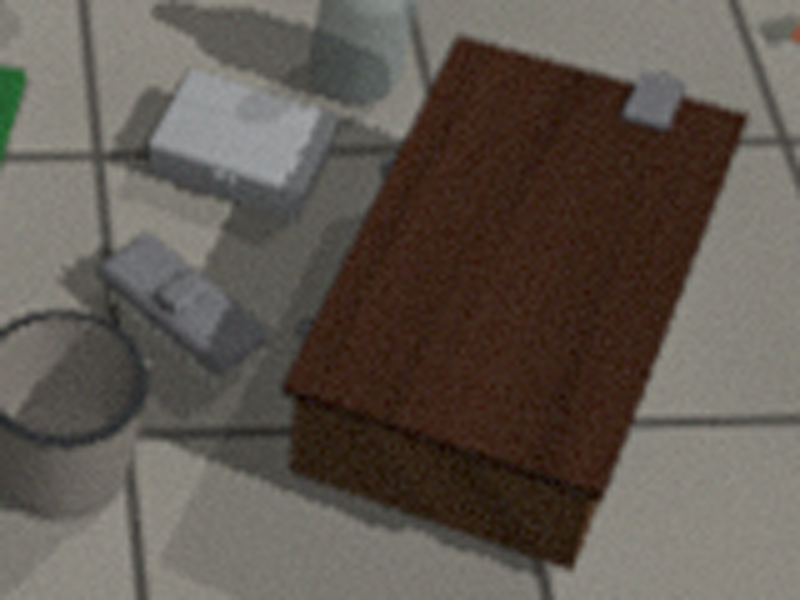

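Crop 1 confirms the chrome nail brush at about (385,445): bristles down, between the tin and the cup and before the right (stub) end of the chest. Now I'll fit the chest, brush, wedge, tin and cup.

```bash
cat >> h.py <<'E'
def proj(p,X):
    c=np.linalg.inv(p["pose"]); X=np.atleast_2d(X); q=(c[:3,:3]@X.T).T+c[:3,3]; q=(p["K"]@q.T).T; return q[:,:2]/q[:,2:]
E
python3 - <<'E'
from h import *
from scipy.optimize import least_squares
from scipy.spatial.transform import Rotation as R
s=ctrl.camera("side"); c=ctrl.camera("scene")
top={"FL":(-75,125,88),"BL":(75,125,88),"BR":(75,-125,88),"FR":(-75,-125,88),"bFL":(-70,120,14),"bFR":(-70,-120,14),"bBR":(70,-120,14)}
S={"FL":(145,178),"BL":(270,22),"BR":(678,140),"FR":(577,305),"bFL":(168,272),"bFR":(562,397)}
C={"FR":(288,388),"FL":(460,38),"BL":(745,117),"BR":(600,495),"bFR":(292,468),"bBR":(575,568)}
obs=[(s,k,np.array(v)/4+(200,110)) for k,v in S.items()]+[(c,k,np.array(v)/5+(330,185)) for k,v in C.items()]
def res(q):
    M=R.from_euler("ZYX",q[3:]).as_matrix()
    return np.concatenate([proj(p,M@(np.array(top[k])/1000)+q[:3])[0]-v for p,k,v in obs])
f=least_squares(res,[.53,.21,0,1.1,0,0],loss="soft_l1"); M=R.from_euler("ZYX",f.x[3:]).as_matrix()
print("chest",f.x.round(4),"tilt",np.arccos(M[2,2]).round(3),"rms",np.sqrt((f.fun**2).mean()).round(2))
for n,v in(("low_edge",(-70,-55,14)),("stub",(-52,-100,7)),("knobR",(-90,-60,40)),("tipR",(-75,-125,88))): print(n,(M@np.array(v)/1000+f.x[:3]).round(4))
# boxes: fit pose by silhouette IoU in both views
def sil(p,P):
    m=np.zeros((480,640),np.uint8); cv2.fillConvexPoly(m,cv2.convexHull((proj(p,P)*16).round().astype(np.int32)),1,shift=4); return m>0
from scipy.optimize import minimize
def box(l,w,h): return np.array([(x,y,z) for x in(-l,l) for y in(-w,w) for z in(0,h)])/1000
def near(nm,p,rc):
    r=[t for t in ctrl.cut_out(nm,p) if np.hypot(*(np.array(t["centre"])-rc))<15]; return r[0]["mask"] if r else None
wed=np.array([(-60,y,z) for y in(-20,20) for z in(0,26)]+[(60,y,z) for y in(-20,20) for z in(0,2.5)])/1000
for nm,B,x0,rs,rc in(("brush_mid",box(45,19,27),(.51,.065,.65),(224,298),(244,365)),("wedge_mid",wed,(.556,-.234,.15),(356,333),(263,239)),("tin_mid",box(32,44,27),(.4,.12,1.1),(209,238),(213,379))):
    ms=[(p,near(nm,p,r)) for p,r in((s,rs),(c,rc))]; ms=[m for m in ms if m[1] is not None]
    def cost(q):
        P=(R.from_euler("z",q[2]*10).as_matrix()@B.T).T+[q[0],q[1],0]
        return sum(1-(sil(p,P)&m).sum()/(sil(p,P)|m).sum() for p,m in ms)
    best=min((minimize(cost,[x0[0],x0[1],(x0[2]+d)/10],method="Nelder-Mead",options=dict(initial_simplex=[[x0[0]+a,x0[1]+b,(x0[2]+d+e)/10] for a,b,e in((0,0,0),(.02,0,0),(0,.02,0),(0,0,.2))])) for d in(-.3,0,.3)),key=lambda r:r.fun)
    print(nm,len(ms),best.x.round(4)*[1,1,10],"cost",round(best.fun,3))
for p in(s,c):
  r=ctrl.cut_out("cup_mid",p)[0]; print("cup",plane(p,r["centre"],.035).round(3))
E
```

```text
chest [ 0.5334  0.2468 -0.0029  1.0765 -0.054   0.0264] tilt 0.06 rms 0.89
low_edge [0.5486 0.1585 0.0058]
stub [ 0.5968  0.1534 -0.0014]
knobR [0.5435 0.1369 0.0306]
tipR [0.6077 0.1165 0.0776]
brush_mid 2 [0.508  0.0858 0.812 ] cost 0.483
wedge_mid 2 [ 0.5597 -0.2342  0.212 ] cost 0.157
tin_mid 2 [0.3942 0.1266 1.627 ] cost 0.599
cup [0.592 0.028 0.035]
cup [0.594 0.022 0.035]
```

Run:
```python
from h import *
s=ctrl.camera("side"); c=ctrl.camera("scene")
for p,q in((s,np.array([(303,465),(345,503),(472,420),(428,390)])/4+(200,110)),(c,np.array([(100,265),(148,235),(268,335),(222,372)])/5+(330,185))):
    P=np.array([plane(p,(v,u),.025)[:2] for u,v in q]); print(P.round(3).tolist(),P.mean(0).round(4),cv2.minAreaRect((P*1000).astype(np.float32)))
```

```text
[[0.468, 0.067], [0.488, 0.038], [0.554, 0.094], [0.533, 0.119]] [0.5106 0.0792] ((509.5892028808594, 79.03915405273438), (87.02201843261719, 34.95798110961914), 40.10494613647461)
[[0.489, 0.043], [0.469, 0.069], [0.537, 0.123], [0.559, 0.098]] [0.5136 0.0835] ((513.7638549804688, 83.9066390991211), (89.18754577636719, 33.79543685913086), 37.810306549072266)
```

Call:
move_arm --pt "0.65 1 0 0 0 0 0" --pt "0.65 1 0 0 0 0 0" --pt "0.65 1 0 0 0 0 0" --pt "0.65 1 0 0 0 0 0" --pt "0.65 0 -1 0 0 0 0" --pt "0.65 0 -1 0 0 0 0" --pt "0.65 0 -1 0 0 0 0" --pt "0.65 0 -1 0 0 0 0" --pt "0.65 0 -1 0 0 0 0" --pt "0.65 0 -1 0 0 0 0" --pt "0.65 0 -1 0 0 0 0" --pt "0.65 0 -1 0 0 0 0" --pt "0.65 0 0 0 0 0 0"

```text
time_s: 2.7
ee_pos: [0.2438, -0.045, 0.2058]
eef_rot: [3.14, -0.002, 0.455]
force: [0.2, -0.5, 0.5]
grip_width: 0.061
grip_force: 0.0
```

Call:
move_arm --pt "0.65 0.98 0.02 0 0 0 0" --pt "0.65 0.98 0.02 0 0 0 0" --pt "0.65 0.98 0.02 0 0 0 0" --pt "0.65 0.98 0.02 0 0 0 0" --pt "0.65 0.98 0.01 0 0 0 0" --pt "0.65 0.98 0.01 0 0 0 0" --pt "0.65 0 0 0.6 0 0 -0.115" --pt "0.65 0 0 0.6 0 0 -0.115" --pt "0.65 0 0 0.5 0 0 0" --pt "0.65 0 0 0.5 0 0 0" --pt "0.65 0 0 0 0 0 0"

```text
time_s: 3.8
ee_pos: [0.511, 0.0745, 0.0924]
eef_rot: [-3.139, 0.005, 0.679]
force: [0.4, 0.1, 0.3]
grip_width: 0.0612
grip_force: 0.0
```

Run:
```python
from h import *
from scipy.spatial.transform import Rotation as R
o=ctrl.get_obs(); p=ctrl.camera("wrist"); T=np.eye(4); T[:3,:3]=R.from_euler("xyz",o["eef_rot"]).as_matrix(); T[:3,3]=o["ee_pos"]
p["pose"]=T@p["tool_from_camera"]; cv2.imwrite("pics/w1.png",p["color"]); print(o["ee_pos"],o["eef_rot"])
for r in ctrl.cut_out("brush_mid",p): print(r["conf"],r["centre"],plane(p,r["centre"],.025).round(4),rect(p,r["mask"],.025))
print(proj(p,[o["ee_pos"]]))
```

```text
[0.51098143 0.07453237 0.09240614] [-3.13855057  0.00450803  0.67936081]
0.75 [247.0, 308.2] [0.5158 0.0868 0.025 ] ((511.48736572265625, 84.11477661132812), (89.75218963623047, 37.807167053222656), 39.409976959228516)
0.7 [466.9, 299.9] [ 0.3811 -0.0129  0.025 ] ((374.2210388183594, -12.532337188720703), (11.905057907104492, 73.38233947753906), 39.13521957397461)
0.54 [374.3, 492.6] [ 0.5239 -0.0654  0.025 ] ((530.0863647460938, -64.80968475341797), (11.508573532104492, 24.42768096923828), 39.073787689208984)
[[318.8104047  313.06828992]]
```

View pics/w1.png

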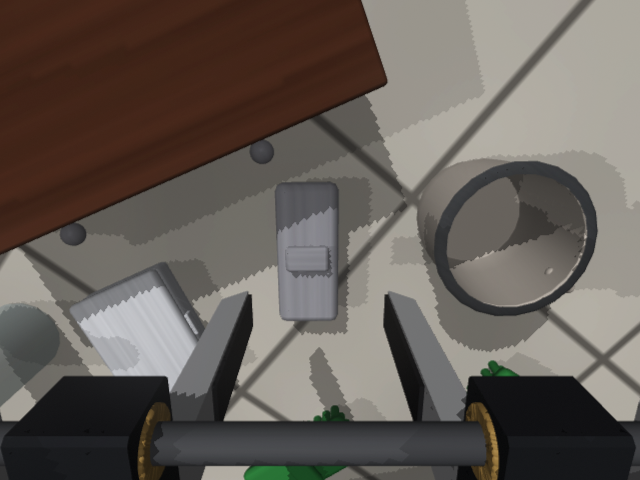

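The wrist view shows the chrome brush centred at (307,250), about 7 mm left of the finger mid-line, with free room on both sides. I'll correct for that, grip and lift.

Call:
move_arm --pt "0.65 0.13 -0.14 0.2 0 0 0" --pt "0.65 0 0 0.5 0 0 0" --pt "0.65 0 0 0.5 0 0 0" --pt "0.65 0 0 0.4 0 0 0" --pt "0.65 0 0 0.15 0 0 0" --pt "0.2 0 0 0 0 0 0" --pt "0.2 0 0 0 0 0 0" --pt "0.2 0 0 0 0 0 0" --pt "0.2 0 0 0 0 0 0" --pt "0.2 0 0 0 0 0 0" --pt "0.2 0 0 -0.4 0 0 0" --pt "0.2 0 0 -0.8 0 0 0" --pt "0.2 0 0 -1 0 0 0" --pt "0.2 0 0 -0.6 0 0 0" --pt "0.2 0 0 0 0 0 0" --force 20

```text
time_s: 5.4
ee_pos: [0.5147, 0.0849, 0.1525]
eef_rot: [3.137, -0.006, 0.68]
force: [0.1, -1.0, -1.6]
grip_width: 0.0376
grip_force: 20.0
```

Call:
move_arm --pt "0.2 -0.8 0.47 0 0 0 0" --pt "0.2 -0.8 0.47 0 0 0 0" --pt "0.2 -0.8 0.47 0 0 0 0" --pt "0.2 -0.8 0.47 0 0 0 0" --pt "0.2 -0.8 0.47 0 0 0 0" --pt "0.2 -0.8 0.47 0 0 0 0" --pt "0.2 -0.8 0.47 0 0 0 0" --pt "0.2 0 0 0.7 0 0 0" --pt "0.2 0 0 0.8 0 0 0" --pt "0.2 0 0 0.8 0 0 0" --pt "0.2 0 0 0.4 0 0 0" --pt "0.2 0 0 0.2 0 0 0" --pt "0.2 0 0 0 0 0 0"

```text
time_s: 6.7
ee_pos: [0.3975, -0.2185, 0.0013]
eef_rot: [-3.138, 0.001, 0.68]
force: [-0.8, -0.4, -1.6]
grip_width: 0.0377
grip_force: 20.0
```

Call:
move_arm --pt "0.65 0 0 -0.05 0 0 0" --pt "0.65 0 0 0 0 0 0" --pt "0.65 0 0 0 0 0 0" --pt "0.65 0 0 -0.5 0 0 0" --pt "0.65 0 0 -1 0 0 0" --pt "0.65 0 0 -1 0 0 0" --pt "0.65 0.8 0.96 0 0 0 0" --pt "0.65 0.8 0.96 0 0 0 0" --pt "0.65 0 0 0 0 0 0.117" --pt "0.65 0 0 0 0 0 0.117" --pt "0.65 0 0 0 0 0 0.117" --pt "0.65 0 0 0 0 0 0.117" --pt "0.65 0 0 0 0 0 0" --pt "0.65 0 0 0 0 0 0"

```text
time_s: 8.1
ee_pos: [0.4966, -0.2387, 0.1305]
eef_rot: [3.141, -0.0, 0.215]
force: [-0.7, -0.2, 0.4]
grip_width: 0.0612
grip_force: 0.0
```

```bash
cat >> h.py <<'E'
def wrist():
    from scipy.spatial.transform import Rotation as R
    o=ctrl.get_obs(); p=ctrl.camera("wrist"); T=np.eye(4); T[:3,:3]=R.from_euler("xyz",o["eef_rot"]).as_matrix(); T[:3,3]=o["ee_pos"]
    p["pose"]=T@p["tool_from_camera"]; return o,p
E
python3 - <<'E'
from h import *
o,p=wrist(); cv2.imwrite("pics/w2.png",p["color"]); print(o["ee_pos"],o["eef_rot"])
for r in ctrl.cut_out("wedge_mid",p)[:2]: print(r["conf"],r["centre"],plane(p,r["centre"],.012).round(4),rect(p,r["mask"],.012))
c=ctrl.camera("side")
for r in ctrl.cut_out("brush_mid",c): print(r["conf"],plane(c,r["centre"],.02).round(3))
E
```

```text
[ 0.49661936 -0.23870482  0.13051227] [ 3.14147417e+00 -1.04516170e-04  2.15240108e-01]
0.66 [147.1, 329.5] [ 0.5643 -0.2309  0.012 ] ((559.0148315429688, -233.13134765625), (121.75614166259766, 41.0513916015625), 12.366271018981934)
0.75 [ 0.394 -0.224  0.02 ]
0.75 [0.774 0.165 0.02 ]
0.67 [ 0.459 -0.097  0.02 ]
0.6 [ 0.383 -0.024  0.02 ]
0.5 [0.328 0.197 0.02 ]
```

View pics/w2.png

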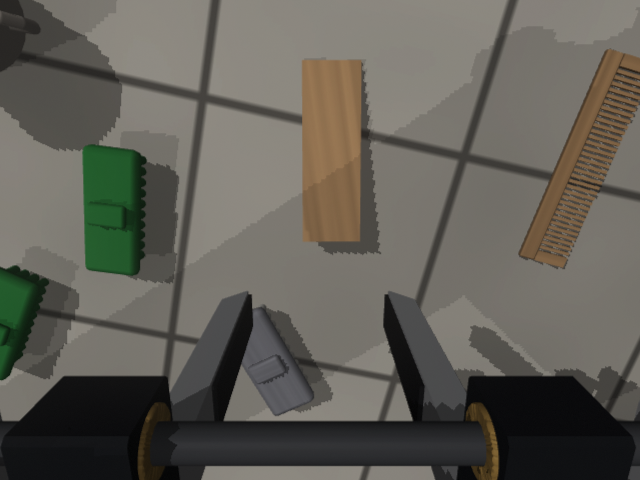

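The wrist view shows the wedge at (332,150), thick end nearest, aligned with the tool and about 8 mm right of the mid-line. The brush lies clear at (275,365). I'll grip the wedge 20 mm from its thick end.

Call:
move_arm --pt "0.65 0.44 0.15 0.5 0 0 0" --pt "0.65 0 0 0.7 0 0 0" --pt "0.65 0 0 0.7 0 0 0" --pt "0.65 0 0 0.45 0 0 0" --pt "0.65 0 0 0.18 0 0 0" --pt "0.65 0 0 0 0 0 0" --pt "0.2 0 0 0 0 0 0" --pt "0.2 0 0 0 0 0 0" --pt "0.2 0 0 0 0 0 0" --pt "0.2 0 0 0 0 0 0" --pt "0.2 0 0 0 0 0 0" --force 45

```text
time_s: 9.4
ee_pos: [0.5202, -0.2417, 0.0051]
eef_rot: [3.14, -0.001, 0.212]
force: [-1.7, 0.5, 7.1]
grip_width: 0.0397
grip_force: 45.0
```

Call:
move_arm --pt "0.2 0 0 -0.5 0 0 0" --pt "0.2 0 0 -1 0 0 0" --pt "0.2 0 0 -0.8 0 0 0" --pt "0.2 0.088 -0.83 0 0 0 0" --pt "0.2 0.088 -0.83 0 0 0 0" --pt "0.2 0.088 -0.83 0 0 0 0" --pt "0.2 0.088 -0.83 0 0 0 0" --pt "0.2 0.088 -0.83 0 0 0 0" --pt "0.2 0.088 -0.83 0 0 0 0" --pt "0.2 0.088 -0.83 0 0 0 0" --pt "0.2 0 0 0 0 0 -0.1235" --pt "0.2 0 0 0 0 0 -0.1235" --pt "0.2 0 0 0 0 0 -0.1235" --pt "0.2 0 0 0 0 0 -0.1235" --pt "0.2 0 0 0 0 0 -0.1235" --pt "0.2 0 0 0 0 0 -0.1235" --pt "0.2 0 0 0 0 0 -0.1235" --pt "0.2 0 0 0 0 0 0" --pt "0.2 0 0 0 0 0 0"

```text
time_s: 11.3
ee_pos: [0.4888, 0.0491, 0.1191]
eef_rot: [3.141, -0.0, 1.073]
force: [-0.0, -0.6, -1.2]
grip_width: 0.0398
grip_force: 45.0
```

Run:
```python
from h import *
o,p=wrist(); print(o["ee_pos"],o["eef_rot"],o["grip_width"])
im=p["color"].copy()
# predicted chest front edge / top corner / knobs / wedge line from fit
from scipy.spatial.transform import Rotation as R
M=R.from_euler("ZYX",[1.0765,-.054,.0264]).as_matrix(); t=[.5334,.2468,-.0029]
for v in((-75,-125,88),(-75,0,88),(-75,125,88),(-70,-55,14),(-70,-120,14)):
    q=proj(p,M@np.array(v)/1000+t)[0]; print(v,q.round(1)); cv2.drawMarker(im,tuple(int(x) for x in q),(0,0,255),0,12,1)
cv2.imwrite("pics/w3.png",im)
```

```text
[0.48875755 0.04905772 0.11909029] [ 3.14142453e+00 -9.47642950e-05  1.07264999e+00] 0.039755603098497454
(-75, -125, 88) [467.7  55.4]
(-75, 0, 88) [206.3  55.7]
(-75, 125, 88) [-63.   56.1]
(-70, -55, 14) [318.   56.9]
(-70, -120, 14) [419.3  56.8]
```

View pics/w3.png

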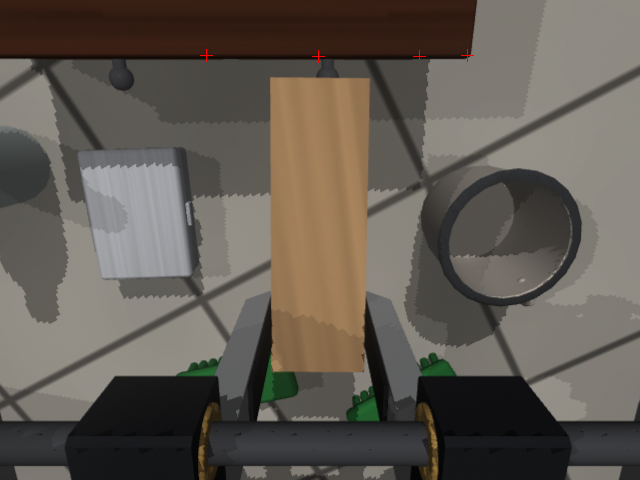

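The wrist view shows the wedge square to the chest front (edge at row 57) and in line with the low edge at (318,57), with tin and cup clear. I'll back off from the knob, lower and slide in to near contact.

Call:
move_arm --pt "0.2 -0.3 0 0 0 0 0" --pt "0.2 0 0 0.8 0 0 0" --pt "0.2 0 0 0.8 0 0 0" --pt "0.2 0 0 0.45 0 0 0" --pt "0.2 0 0 0.15 0 0 0" --pt "0.2 0 0 0.06 0 0 0" --pt "0.2 0 0 0 0 0 0" --pt "0.2 0 0 0 0 0 0"

```text
time_s: 12.15
ee_pos: [0.4823, 0.0358, 0.0071]
eef_rot: [3.14, -0.001, 1.076]
force: [-0.7, 0.3, -0.0]
grip_width: 0.0396
grip_force: 45.0
```

Call:
move_arm --pt "0.2 0 0 0.03 0 0 0" --pt "0.2 0.2 0 0 0 0 0" --pt "0.2 0.2 0 0 0 0 0" --pt "0.2 0.2 0 0 0 0 0" --pt "0.2 0.2 0 0 0 0 0" --pt "0.2 0.2 0 0 0 0 0" --pt "0.2 0.2 0 0 0 0 0" --pt "0.2 0 0 0 0 0 0" --pt "0.2 0 0 0 0 0 0"

```text
time_s: 13.05
ee_pos: [0.5111, 0.0899, 0.005]
eef_rot: [3.14, -0.002, 1.077]
force: [2.6, 5.1, 4.3]
grip_width: 0.0397
grip_force: 45.0
```

Call:
move_arm --pt "0.2 0.1 0 0 0 0 0" --pt "0.2 0.1 0 0 0 0 0" --pt "0.2 0.1 0 0 0 0 0" --pt "0.2 0.1 0 0 0 0 0"

```text
time_s: 13.45
ee_pos: [0.5192, 0.105, 0.005]
eef_rot: [-3.141, 0.003, 1.076]
force: [-9.2, -16.7, 16.1]
grip_width: 0.0395
grip_force: 45.0
```

Call:
move_arm --pt "0.2 0.05 0 0 0 0 0" --pt "0.2 0.05 0 0 0 0 0" --pt "0.2 0.05 0 0 0 0 0" --pt "0.2 0.05 0 0 0 0 0"

```text
time_s: 13.85
ee_pos: [0.5239, 0.1137, 0.005]
eef_rot: [-3.141, 0.003, 1.076]
force: [-9.1, -15.1, 16.4]
grip_width: 0.0393
grip_force: 45.0
```

Run:
```python
from h import *
o,p=wrist(); print(o["ee_pos"],o["force"])
a=p["color"]; b=ctrl.camera("side")["color"][110:260,200:390]
cv2.imwrite("pics/w4.png",np.hstack([cv2.resize(a,(400,300)),cv2.resize(b,(380,300),interpolation=2)]))
```

```text
[0.52386461 0.11365153 0.00499032] [ -9.12830823 -15.07869092  16.44814662]
```

View pics/w4.png

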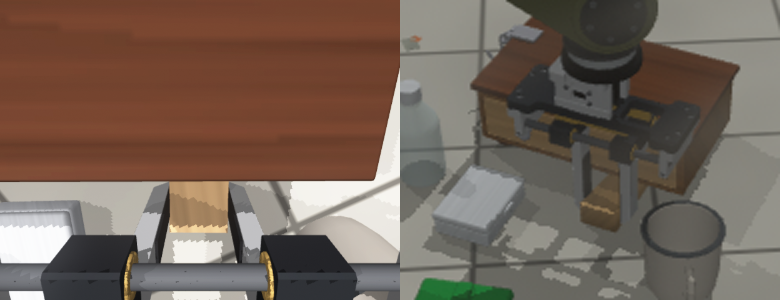

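The wrist panel shows the wedge entering square under the front edge with the pads at its thick part. The side panel shows the chest in place with the cup and tin untouched. I'll push on.

Call:
move_arm --pt "0.2 0.05 0 -0.01 0 0 0" --pt "0.2 0.05 0 -0.01 0 0 0" --pt "0.2 0.05 0 0 0 0 0"

```text
time_s: 14.25
ee_pos: [0.527, 0.1207, 0.0051]
eef_rot: [-3.14, 0.003, 1.076]
force: [-6.7, -10.5, 4.8]
grip_width: 0.0392
grip_force: 45.0
```

```bash
cat > edge.py <<'E'
from h import *
o,p=wrist(); print(o["ee_pos"].round(4),o["force"].round(1),"grip->edge est")
R_=np.array([.474,.880])
g=p["color"].astype(int)
# top board front edge: last brown (R much > B) row over columns 40..200
m=(g[:,:,2]-g[:,:,0]>25)
rows=[np.where(~m[:,c])[0] for c in range(20,200,20)]; r=[x[x>150][0] if (x>150).any() else 0 for x in rows]; print("rows",r)
rr=np.median(r)
for z in(.079,.084,.086): print(z,[np.round(plane(p,(rr,c),z)[:2]@R_,4) for c in(60,180)])
print("ref edge x at start (top,-75):",np.round((np.array([.5486,.1585])@R_),4)-.005)
E
python3 edge.py
```

```text
[0.527  0.1207 0.0051] [ -6.7 -10.5   4.8] grip->edge est
rows [np.int64(315), np.int64(316), np.int64(316), np.int64(316), np.int64(316), np.int64(316), np.int64(316), np.int64(316), np.int64(316)]
0.079 [np.float64(0.391), np.float64(0.391)]
0.084 [np.float64(0.3935), np.float64(0.3935)]
0.086 [np.float64(0.3945), np.float64(0.3945)]
ref edge x at start (top,-75): 0.3945
```

Call:
move_arm --pt "0.2 0.03 0 0 0 0 0" --pt "0.2 0.03 0 0 0 0 0" --pt "0.2 0 0 0 0 0 0"

```text
time_s: 14.6
ee_pos: [0.5279, 0.1223, 0.0051]
eef_rot: [-3.14, 0.005, 1.077]
force: [-11.5, -18.8, 9.2]
grip_width: 0.04
grip_force: 45.0
```

```bash
python3 edge.py
```

```text
[0.5279 0.1223 0.0051] [-11.5 -18.8   9.2] grip->edge est
rows [np.int64(322), np.int64(322), np.int64(322), np.int64(322), np.int64(322), np.int64(322), np.int64(322), np.int64(322), np.int64(322)]
0.079 [np.float64(0.3912), np.float64(0.3913)]
0.084 [np.float64(0.3938), np.float64(0.3939)]
0.086 [np.float64(0.3948), np.float64(0.3949)]
ref edge x at start (top,-75): 0.3945
```

Call:
move_arm --pt "0.2 0.03 0 0 0 0 0" --pt "0.2 0 0 0 0 0 0" --pt "0.2 0 0 0 0 0 0"

```text
time_s: 14.95
ee_pos: [0.5286, 0.1234, 0.0051]
eef_rot: [-3.14, 0.005, 1.076]
force: [-9.8, -19.8, 9.4]
grip_width: 0.0396
grip_force: 45.0
```

```bash
python3 edge.py
```

```text
[0.5286 0.1234 0.0051] [ -9.8 -19.8   9.4] grip->edge est
rows [np.int64(323), np.int64(323), np.int64(323), np.int64(323), np.int64(323), np.int64(323), np.int64(323), np.int64(323), np.int64(323)]
0.079 [np.float64(0.3923), np.float64(0.3923)]
0.084 [np.float64(0.3949), np.float64(0.3949)]
0.086 [np.float64(0.3959), np.float64(0.3959)]
ref edge x at start (top,-75): 0.3945
```

The front edge now moves back with the tool at 22 N, so the wedge is jammed. I'll let go, back off and check the level.

Call:
move_arm --pt "0.65 0 0 0 0 0 0" --pt "0.65 0 0 0 0 0 0" --pt "0.65 0 0 0 0 0 0" --pt "0.65 -0.5 0 0 0 0 0" --pt "0.65 -0.8 0 0 0 0 0" --pt "0.65 -0.2 0 -0.5 0 0 0" --pt "0.65 0 0 -1 0 0 0" --pt "0.65 0 0 -1 0 0 0" --pt "0.65 -1 0 -0.5 0 0 0" --pt "0.65 -1 0 0 0 0 0" --pt "0.65 -1 0 0 0 0 0" --pt "0.65 0 1 0 0 0 0" --pt "0.65 0 1 0 0 0 0" --pt "0.65 0 0 0 0 0 0"

```text
time_s: 16.4
ee_pos: [0.5166, -0.1174, 0.1515]
eef_rot: [-3.141, 0.0, 1.075]
force: [0.8, 0.8, -1.2]
grip_width: 0.061
grip_force: 0.0
```

Run:
```python
from h import *
s=ctrl.camera("side"); c=ctrl.camera("scene")
a=cv2.resize(s["color"][110:260,200:390],None,fx=4,fy=4,interpolation=2)[:,:]; cv2.imwrite("pics/e1.png",a); 
b=cv2.resize(c["color"][185:305,330:490],None,fx=5,fy=5,interpolation=2); cv2.imwrite("pics/e2.png",b)
for p in(s,c):
  for nm,z in(("wedge_mid",.015),("brush_mid",.02),("cup_mid",.035),("tin_mid",.0135)):
    print(nm,[(round(r["conf"],2),plane(p,r["centre"],z)[:2].round(3)) for r in ctrl.cut_out(nm,p)[:2]])
```

```text
wedge_mid [(0.8, array([0.528, 0.116]))]
brush_mid [(0.73, array([ 0.394, -0.22 ])), (0.6, array([ 0.38 , -0.018]))]
cup_mid [(0.79, array([0.596, 0.027]))]
tin_mid [(0.58, array([0.388, 0.137]))]
wedge_mid [(0.8, array([0.532, 0.121]))]
brush_mid [(0.95, array([0.77 , 0.169])), (0.8, array([ 0.381, -0.016]))]
cup_mid [(0.82, array([0.591, 0.022]))]
tin_mid [(0.82, array([0.392, 0.13 ]))]
```

View pics/e1.png

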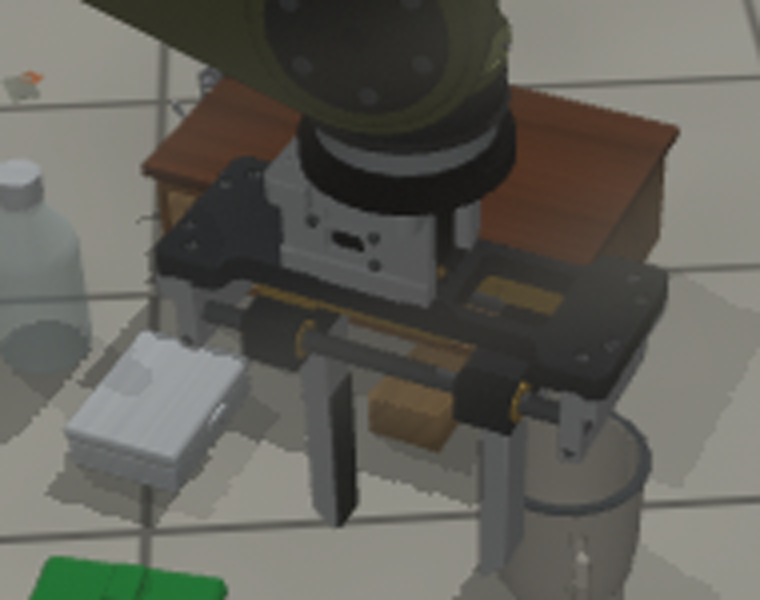

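View pics/e2.png

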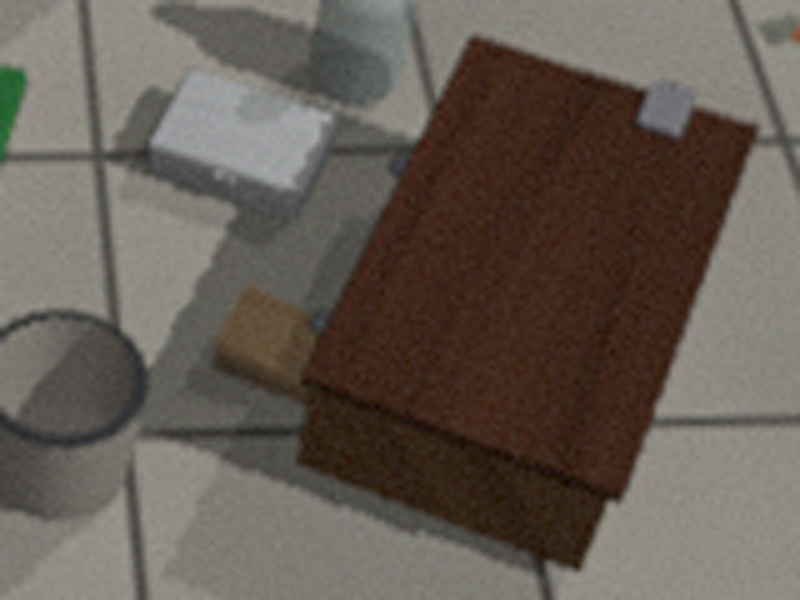

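The scene crop shows the wedge at (265,340) under the front edge, and the chest looks level. The tin and cup are where they were. The arm hides the chest in the side view, so I'll check the tilt numerically with a one-parameter tilt model, using the corners from before and after.

```bash
cat > fit.py <<'E'
from h import *
from scipy.optimize import least_squares
from scipy.spatial.transform import Rotation as R
V={"FL":(-75,125,88),"BL":(75,125,88),"BR":(75,-125,88),"FR":(-75,-125,88),"bFL":(-70,120,14),"bFR":(-70,-120,14),"bBR":(70,-120,14)}
ax=np.array([-52,100,0.])-[52,-100,0]; ax/=np.linalg.norm(ax)
def fit(s,c,S,C):
    obs=[(s,k,np.array(v)/4+(200,110)) for k,v in S.items()]+[(c,k,np.array(v)/5+(330,185)) for k,v in C.items()]
    def res(q):
        M=R.from_euler("z",q[2])*R.from_rotvec(ax*q[3])
        return np.concatenate([proj(p,M.apply(np.array(V[k])/1000)+[q[0],q[1],0])[0]-v for p,k,v in obs])
    f=least_squares(res,[.53,.25,1.08,0],x_scale=[.01,.01,.1,.1],loss="soft_l1"); cov=np.linalg.inv(f.jac.T@f.jac)
    print(f.x.round(4),"rms",np.sqrt((res(f.x)**2).mean()).round(2),"sd tilt",(np.sqrt(cov[3,3])*.8).round(4)); return f.x
if __name__=="__main__":
    s=ctrl.camera("side"); c=ctrl.camera("scene")
    S0={"FL":(145,178),"BL":(270,22),"BR":(678,140),"FR":(577,305),"bFL":(168,272),"bFR":(562,397)}
    C0={"FR":(288,388),"FL":(460,38),"BL":(745,117),"BR":(600,495),"bFR":(292,468),"bBR":(575,568)}
    C1={"FR":(305,380),"FL":(473,38),"BL":(755,127),"BR":(618,497),"bFR":(300,462),"bBR":(580,568)}
    S1={"FL":(145,168),"BR":(678,130)}
    fit(s,c,S0,C0); fit(s,c,{k:S0[k] for k in S1},C0); q=fit(s,c,S1,C1)
    # wedge: silhouette of visible thick end -> position of thick end along chest x
    for p in(s,c):
        m=ctrl.cut_out("wedge_mid",p)[0]["mask"]; v,u=np.where(m)
        P=np.array([plane(p,(a,b),.0)[:2] for a,b in zip(v,u)])-q[:2]
        d=P@[np.cos(q[2]),np.sin(q[2])]; y=P@[-np.sin(q[2]),np.cos(q[2])]; print("thick-end base x",d.min().round(4),"y range",y.min().round(3),y.max().round(3))
E
python3 fit.py
```

```text
[ 0.534   0.2454  1.0775 -0.0632] rms 0.98 sd tilt 0.0105
[ 0.5346  0.2455  1.0786 -0.0718] rms 1.08 sd tilt 0.0246
[5.3530e-01 2.4630e-01 1.0846e+00 7.0000e-04] rms 0.97 sd tilt 0.0212
thick-end base x -0.1275 y range -0.068 -0.017
thick-end base x -0.1374 y range -0.07 -0.011
```

Call:
move_arm --pt "0.65 -1 0 -0.5 0 0 0" --pt "0.65 -1 0 -0.5 0 0 0" --pt "0.65 -1 0 -0.5 0 0 0" --pt "0.65 0 1 0 0 0 0" --pt "0.65 0 1 0 0 0 0" --pt "0.65 -1 0 0 0 0 0" --pt "0.65 -1 0 0 0 0 0" --pt "0.65 -1 0 0 0 0 0" --pt "0.65 0 0 0 0 0 0"

```text
time_s: 18.0
ee_pos: [0.4639, -0.4172, 0.2192]
eef_rot: [-3.141, 0.001, 1.071]
force: [-0.4, 0.5, -0.0]
grip_width: 0.061
grip_force: 0.0
```

Run:
```python
from fit import *
s=ctrl.camera("side"); c=ctrl.camera("scene"); q0=[.534,.2454,1.0775,-.075]
def T(q,X): return (R.from_euler("z",q[2])*R.from_rotvec(ax*q[3])).apply(X)+[q[0],q[1],0]
faces=[lambda a,b:(.075*a,.125*b,.088),lambda a,b:(-.07,.12*a,.014+.06*(b+1)/2),lambda a,b:(.07*a,-.12,.014+.06*(b+1)/2)]
D=[]
for p,old,fs in((s,"side",(0,1,2)),(c,"scene",(0,2))):
    A=cv2.imread(f"pics/{old}.png"); ga=cv2.cvtColor(A,6); gb=cv2.cvtColor(p["color"],6); cl=cv2.createCLAHE(4,(8,8)); ga,gb=cl.apply(ga),cl.apply(gb)
    for f in fs:
        g=np.linspace(-.97,.97,15); X=np.array([faces[f](a,b) for a in g for b in g]); u=proj(p,T(q0,X)).astype(np.float32)
        n,st,e=cv2.calcOpticalFlowPyrLK(ga,gb,u[:,None],None,winSize=(13,13),maxLevel=2)
        bk,_,_=cv2.calcOpticalFlowPyrLK(gb,ga,n,None,winSize=(13,13),maxLevel=2)
        eig=cv2.cornerMinEigenVal(ga,11); ei=eig[u[:,1].astype(int),u[:,0].astype(int)]
        ok=(st[:,0]>0)&(np.linalg.norm(bk[:,0]-u,axis=1)<.3)&(ei>np.percentile(ei,50)); D+=[(p,X[i],n[i,0]-u[i]) for i in np.where(ok)[0]]; print(old,f,ok.sum())
Xs=np.array([d[1] for d in D]); F=np.array([d[2] for d in D]); isS=np.array([d[0] is s for d in D])
pr=lambda q:np.where(isS[:,None],proj(s,T(q,Xs)),proj(c,T(q,Xs)))
u0=pr(q0); f=least_squares(lambda q:(pr(q)-u0-F).ravel(),q0,x_scale=[.01,.01,.1,.1],loss="cauchy",f_scale=.3)
r=np.linalg.norm(f.fun.reshape(-1,2),axis=1); J=f.jac; print((f.x-q0).round(4),"median res px",np.median(r).round(2),"sd",(np.median(r)*np.sqrt(np.linalg.inv(J.T@J)[3,3])).round(4))
for nm,z in(("cup_mid",.035),("tin_mid",.0135),("comb_mid",.005),("bottle_mid",.055),("brush_mid",.02)): print(nm,[plane(s,r["centre"],z)[:2].round(3) for r in ctrl.cut_out(nm,s)[:4]])
```

```text
side 0 8
side 1 0
side 2 46
scene 0 63
scene 2 77
[0.0001 0.0007 0.0024 0.0788] median res px 0.89 sd 0.0106
cup_mid [array([0.587, 0.035])]
tin_mid []
comb_mid [array([ 0.597, -0.414])]
bottle_mid []
brush_mid [array([ 0.381, -0.234]), array([ 0.524, -0.093]), array([0.765, 0.168])]
```

```bash
python3 -c "
from station import ctrl
print(ctrl.hand_in())"
```

```text
the job is handed in; nothing more can be done
None
```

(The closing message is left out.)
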